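Staggered start of three incubation docks

ROBOT

A 6-joint arm with a two-finger parallel gripper is mounted at the origin on a cart in front of the work surface, level with it; the furniture and walls round the work are solid. World frame = base frame: x ahead of the robot, y to its left, z up, the work surface at z = 0. Lengths are in m, angles in rad, forces in N, time in s.
With the tool pointing down it reaches from about 0.25 to 0.775 m from the base axis. Payload 4 kg.
Tool frame: the origin (TCP) lies midway between the tips of the shut fingers; the grasp point (between the pads) lies 19 mm behind it (robot.tcp_to_grasp is the z of the grasp point in the tool frame, in m); z points along the fingers, y is the line along which they close (so a half turn about z gives the same grasp; the last joint's range is limited). The gripper opens to 94 mm and grips with 3 to 60 N. Pads are 16 mm wide; open, the fingers measure 119 mm over their backs; the gripper's body (75 mm by 177 mm) begins 78 mm behind the grasp point.
Start: joints at [1.015, 0.087, 1.371, -0, 1.684, -0.103], TCP at [0.241, 0.495, 0.206] pointing down, gripper open.
Joint ranges: [-3.1, 3.1], [-0.76, 2.03], [0.27, 2.55], [-1.08, 4.22], [0.17, 2.65], [-2.57, 2.57]. Speed limits (rad/s): [2.79, 2.79, 3.14, 3.14, 3.14, 3.14].

INTERFACE

Orientations are given as [roll, pitch, yaw] about the fixed x, y, z axes, in that order (R = Rz(yaw) Ry(pitch) Rx(roll)).
In Python, from bench import robot gives the robot as it stands. The module is installed in compiled form; this text tells all that it offers.
- The arm moves only by the tool move_arm, never from a script. Its argument "motion" is one flat list of numbers, 7 for each row, row after row: the turn, a rotation vector about the tool's x, y, z in units of 45 degrees (1.0 is 45 degrees), then the shift along the tool's x, y, z in units of 100 mm (1.0 is 100 mm), then the opening, from 0 (shut) to 1 (fully open). A call has 1 to 12 rows; each row shifts and turns the commanded pose from where the row before left it, along the tool's axes as they then stand; what a row does not reach is not made up. A row lasts 1/12 s, in which the tool goes at most 41.7 mm and 7.16 degrees, less where a joint would pass 70% of its speed; a pose out of reach is approached as far as the arm can. A call with a number of a shift or a turn outside -1 to 1 is refused whole. A call with a gripper value outside its range is refused whole. The fingers move at their own pace and stop on an object; the grip force is fixed at half the most. Time passes only in rows, so rows that do not move let the fingers close. It gives the time, the measured TCP pose, the force, the opening and the grip force at its end, in the units of the state.
- robot.get_obs(): the state, without advancing time (a new reading comes with each control period).
- robot.snapshot(name): name is "side" or "top" or "wrist"; returns the picture (384x512x3 uint8, red, green, blue); there is no depth.
- robot.get_calibration(name): a dict with "fx", "fy", "cx", "cy" (pixels), "R" (3x3) and "t" (3): a world point X has camera coordinates R X + t. Camera axes: x right, y down, z forward; pixel columns grow to the right and rows downward; lengths in m; the calibration is good to about 2 mm. A picture is of the moment at which its call begins: read the wrist's pose just before it. get_calibration takes no time and is no camera call; for the wrist camera it gives the pose at the moment of the call.
- robot.close_job(): hands the job in; it is judged then, once.
The state is a dict: "time": time; "joint_positions": joint angles; "qvel": joint speeds; "joint_torque": joint torques, N m; "tool_pos": TCP position; "ee_rot": TCP orientation; "wrist_force": force on the tool from outside, world axes, zero at the start; "wrist_torque": the same for the moment, N m; "width": finger opening in m; "finger_force": force on a finger pad.
Only numpy, scipy, OpenCV 4.12 (cv2) and the standard library are available. Lean on these libraries where they do the work, as an engineer would, in place of code of your own. Each camera call takes 0.05 s, during which the arm holds its last target. There are 200 camera calls.

TASK

Start the three incubation docks that hold a sample tube, in this order: first the one with the red-capped tube, then the yellow-capped, then the green-capped. Press each dock's round white key all the way down with a light fingertip push (it stays down), leave the empty dock's key alone, and finish clear of everything. Grasp nothing, and do not lift or knock over the tubes or shift the loose things standing round the docks.

Things in the scene. Friction and masses are not known exactly. Their poses are not given: they have to be found in the camera images.
- dock_red: incubation dock: blue block held fast to the worktop by suction feet, 110 mm (its x) by 62 mm (its y), top face 40 mm high; origin at the centre of its underside, z up, -x is the end with the round white start key (key centre at x = -28 mm, y = 0), the other end has a 15 mm square tube well (centre at x = +32 mm, y = 0, floor 20 mm above the underside). This one holds the red-capped tube.
- red_key (a joint): start key of the dock with the red-capped tube: travel in m, 0 = up (not started), 0.007 = fully down; goes straight down along the dock's -z, needs about 2.5 N all the way to a firm stop, and stays wherever it is pushed to (no spring back). Its white rubber top gives too, up to 4 mm more at about 2.5 N per mm, and springs back when let go; that give is not counted in this value
- red_key_top (a point): centre of the top face of that white key (key 32 mm across, flat top 26 mm across); 54 mm above the worktop when up, 47 mm when fully down, moves with the key
- dock_yellow: incubation dock: blue block held fast to the worktop by suction feet, 110 mm (its x) by 62 mm (its y), top face 40 mm high; origin at the centre of its underside, z up, -x is the end with the round white start key (key centre at x = -28 mm, y = 0), the other end has a 15 mm square tube well (centre at x = +32 mm, y = 0, floor 20 mm above the underside). This one holds the yellow-capped tube.
- yellow_key (a joint): start key of the dock with the yellow-capped tube: travel in m, 0 = up (not started), 0.007 = fully down; goes straight down along the dock's -z, needs about 2.5 N all the way to a firm stop, and stays wherever it is pushed to (no spring back). Its white rubber top gives too, up to 4 mm more at about 2.5 N per mm, and springs back when let go; that give is not counted in this value
- yellow_key_top (a point): centre of the top face of that white key (key 32 mm across, flat top 26 mm across); 54 mm above the worktop when up, 47 mm when fully down, moves with the key
- dock_green: incubation dock: blue block held fast to the worktop by suction feet, 110 mm (its x) by 62 mm (its y), top face 40 mm high; origin at the centre of its underside, z up, -x is the end with the round white start key (key centre at x = -28 mm, y = 0), the other end has a 15 mm square tube well (centre at x = +32 mm, y = 0, floor 20 mm above the underside). This one holds the green-capped tube.
- green_key (a joint): start key of the dock with the green-capped tube: travel in m, 0 = up (not started), 0.007 = fully down; goes straight down along the dock's -z, needs about 2.5 N all the way to a firm stop, and stays wherever it is pushed to (no spring back). Its white rubber top gives too, up to 4 mm more at about 2.5 N per mm, and springs back when let go; that give is not counted in this value
- green_key_top (a point): centre of the top face of that white key (key 32 mm across, flat top 26 mm across); 54 mm above the worktop when up, 47 mm when fully down, moves with the key
- dock_empty: incubation dock: blue block held fast to the worktop by suction feet, 110 mm (its x) by 62 mm (its y), top face 40 mm high; origin at the centre of its underside, z up, -x is the end with the round white start key (key centre at x = -28 mm, y = 0), the other end has a 15 mm square tube well (centre at x = +32 mm, y = 0, floor 20 mm above the underside). This one holds no tube.
- empty_key (a joint): start key of the empty dock: travel in m, 0 = up (not started), 0.007 = fully down; goes straight down along the dock's -z, needs about 2.5 N all the way to a firm stop, and stays wherever it is pushed to (no spring back). Its white rubber top gives too, up to 4 mm more at about 2.5 N per mm, and springs back when let go; that give is not counted in this value
- empty_key_top (a point): centre of the top face of that white key (key 32 mm across, flat top 26 mm across); 54 mm above the worktop when up, 47 mm when fully down, moves with the key
- tube_red: white sample tube with a red screw cap, 13 mm across, 48 mm tall, loose, standing in the well of its dock, its cap's top 68 mm above the worktop; origin at the centre of its foot, z up
- tube_yellow: white sample tube with a yellow screw cap, 13 mm across, 48 mm tall, loose, standing in the well of its dock, its cap's top 68 mm above the worktop; origin at the centre of its foot, z up
- tube_green: white sample tube with a green screw cap, 13 mm across, 48 mm tall, loose, standing in the well of its dock, its cap's top 68 mm above the worktop; origin at the centre of its foot, z up
- blue_cap: loose blue screw cap, 35 mm across, 14 mm high; a bystander, origin at the centre of its underside
- petri: pale pink petri dish, 57 mm across, 13 mm high, loose; a bystander, origin at the centre of its underside
- yellow_cup: small yellow plastic cup with a side tab, 28x35x24 mm, loose; a bystander, origin at the centre of its underside
- pink_box: small pink cardboard box, 55x75x24 mm, loose; a bystander, origin at the centre of its underside

How it is judged:
By the outcome, as a careful person would: the job done as asked, in the order asked, and still so for the second after the job is handed in, with the robot touching nothing.
It also fails if it takes over 48 s, if anything falls off the work surface, if the arm or the gripper's body presses on something with over 40 N, if the wrist force passes 120 N, or if a joint passes its speed limit or range.

## Working session

There is one attempt and no reset: what is moved stays moved. The work goes in short steps, Python scripts to look and compute and a tool call to move; the robot and the scene stay as the last step left them, time stands still between calls to the robot, and variables do not carry over. Pictures are saved under pics/ and viewed, at most 13 in all, crops included, and the job is handed in when it is done.

Besides the shell and the picture viewer there is one more tool, called after ">>>" by a JSON object that holds its "api" and its "payload". move_arm: Moves the arm, as the interface text tells. Shifts and turns lie within -1 to 1; 1 stands for 100 mm of shift or 45 degrees of turn. Its arguments: {"type":"object","properties":{"motion":{"type":"array","items":{"type":"number"}}},"required":["motion"]}

```bash
mkdir -p pics; python3 - <<'E'
from bench import robot
import cv2
o=robot.get_obs();print(o)
for n in("top","side"):
    c=robot.get_calibration(n);print(n,c)
    cv2.imwrite(f"pics/{n}0.png",robot.snapshot(n)[:,:,::-1])
E
```

```text
{'time': 0.0, 'joint_positions': array([ 1.01492179e+00,  8.79246884e-02,  1.37223428e+00, -7.16847669e-06,
        1.68356884e+00, -1.03081795e-01]), 'qvel': array([ 2.80165938e-03, -1.69586659e-03,  5.34061513e-04, -2.14991622e-03,
        8.00175605e-04, -2.09133844e-05]), 'joint_torque': array([-1.00269172e-03, -3.40188468e+01, -3.02425683e+01,  7.13609112e-02,
        3.32752231e-02, -1.65902447e-04]), 'tool_pos': array([0.24032627, 0.49411941, 0.20433086]), 'ee_rot': array([-3.13946810e+00, -2.12618602e-04,  2.68879889e+00]), 'wrist_force': array([-0.49250299,  0.1273205 , -1.4650271 ]), 'wrist_torque': array([-0.02291952, -0.04127558,  0.0381674 ]), 'finger_force': 0.0, 'width': 0.09376324928334263}
top {'fx': 367.73872582442226, 'fy': 367.73872582442226, 'cx': 254.6022172989341, 'cy': 193.80705259224365, 'R': array([[-0.02373646, -0.99968716, -0.00788371],
       [-0.99262666,  0.02450497, -0.11870898],
       [ 0.11886504,  0.00500785, -0.99289779]]), 't': array([-0.04863022,  0.55337209,  1.03417813])}
side {'fx': 381.33683256381363, 'fy': 381.33683256381363, 'cx': 257.8440112472415, 'cy': 189.66309205798973, 'R': array([[ 0.9878906 , -0.15504726,  0.00570224],
       [-0.10118224, -0.67167817, -0.73390094],
       [ 0.1176194 ,  0.72443688, -0.67923257]]), 't': array([-0.5368357 ,  0.05783429,  0.91554003])}
```

View pics/top0.png

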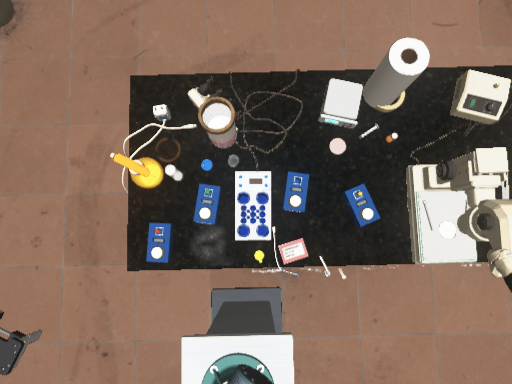

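View pics/side0.png

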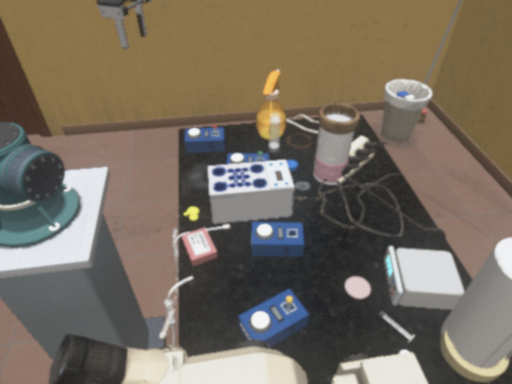

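Top view: there are four docks, with keys near (157,253), (205,214), (295,202) and (367,214). They look like red, green, empty and yellow respectively. I'll zoom in and measure.

```bash
cat > h.py <<'E'
import numpy as np
from bench import robot
def ray(n,u,v,c=None):
    c=c or robot.get_calibration(n); R=np.array(c["R"]);C=-R.T@np.array(c["t"])
    return C,R.T@[(u-c["cx"])/c["fx"],(v-c["cy"])/c["fy"],1]
def plane(n,u,v,z,c=None):
    C,d=ray(n,u,v,c); return C+d*(z-C[2])/d[2]
def tri(a,b):
    (C1,d1),(C2,d2)=a,b
    s=np.linalg.lstsq(np.c_[d1,-d2],C2-C1,rcond=None)[0]
    return (C1+s[0]*d1+C2+s[1]*d2)/2
def proj(n,X):
    c=robot.get_calibration(n);p=c["R"]@np.array(X)+c["t"]
    return c["fx"]*p[0]/p[2]+c["cx"],c["fy"]*p[1]/p[2]+c["cy"]
E
python3 - <<'E'
from h import *
import cv2
t=cv2.imread("pics/top0.png");s=cv2.imread("pics/side0.png")
cv2.imwrite("pics/topz.png",cv2.resize(t[160:275,135:395],None,fx=3,fy=3,interpolation=cv2.INTER_CUBIC))
cv2.imwrite("pics/sidez.png",cv2.resize(s[115:355,175:320],None,fx=2.5,fy=2.5,interpolation=cv2.INTER_CUBIC))
def blob(im,u,v,r=9):
    p=im[v-r:v+r+1,u-r:u+r+1].astype(float).min(2); m=(p>140).astype('uint8')
    n,l,st,ce=cv2.connectedComponentsWithStats(m); i=1+np.argmax(st[1:,4]); return ce[i]+[u-r,v-r],st[i]
T=dict(red=(157,253),green=(205,214),empty=(295,202),yellow=(367,214))
S=dict(red=(194,133),empty=(264,231),yellow=(261,321))
for k in T:
    c,st=blob(t,*T[k]);P=plane("top",*c,.054);print(k,c.round(1),st,P.round(4))
    print("  side expected",np.round(proj("side",P),1))
    if k in S:
        c2,st2=blob(s,*S[k],14);print("  side",c2.round(1),st2,tri(ray("top",*c),ray("side",*c2)).round(4))
E
```

```text
red [156.2 252.3] [  3   3  11  12 108] [0.3915 0.2168 0.054 ]
  side expected [193.2 130.8]
  side [193.5 131.5] [ 8  8 12 10 86] [0.3917 0.2176 0.051 ]
green [204.4 212.8] [  3   2  12  12 106] [0.4988 0.0811 0.054 ]
  side expected [236.3 156.5]
empty [295.  200.5] [  4   2  11  12 107] [ 0.5277 -0.176   0.054 ]
  side expected [263.5 228.6]
  side [264.1 229.8] [  6   7  17  13 170] [ 0.5285 -0.1765  0.0504]
yellow [367.4 213.3] [  4   3  12  12 109] [ 0.4862 -0.3786  0.054 ]
  side expected [259.3 318.4]
  side [259.9 319.7] [  4   4  19  19 285] [ 0.4868 -0.3796  0.0508]
```

View pics/topz.png

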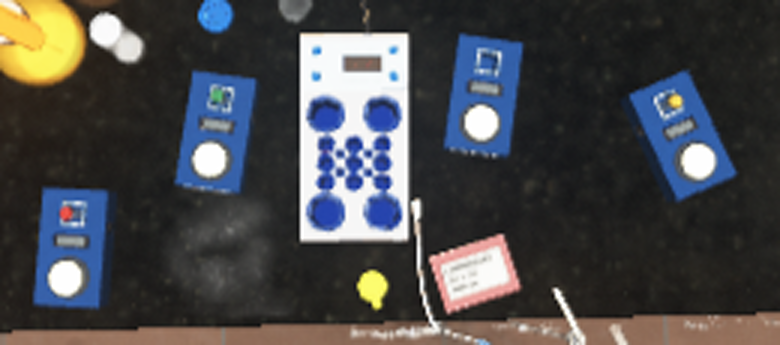

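View pics/sidez.png

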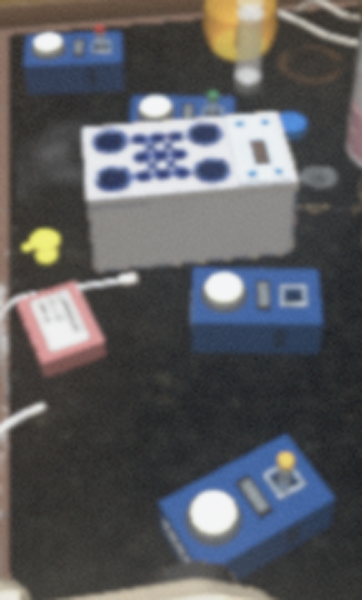

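Red key is at (0.3915, 0.217), yellow at (0.4865, -0.379) and green at (0.499, 0.081). The dock at (0.528, -0.176) is empty. Next I'll shut the fingers and turn the tool to yaw 90° so its axes line up with the world.

>>> {"api": "move_arm", "payload": {"motion": [0,0,0.158,0,0,0,0,0,0,0.158,0,0,0,0,0,0,0.158,0,0,0,0,0,0,0.158,0,0,0,0,0,0,0.158,0,0,0,0,0,0,0.158,0,0,0,0,0,0,0.158,0,0,0,0,0,0,0.158,0,0,0,0,0,0,0.158,0,0,0,0,0,0,0,0,0,0,0,0,0,0,0,0,0,0]}}

```text
time: 1.02
tool_pos: [0.2405, 0.4944, 0.205]
ee_rot: [-3.141, 0.001, 1.575]
wrist_force: [-0.4, 0.6, 0.5]
width: 0.0244
finger_force: 0.0
```

>>> {"api": "move_arm", "payload": {"motion": [0,0,0,-0.277,0.151,0,0,0,0,0,-0.277,0.151,0,0,0,0,0,-0.277,0.151,0,0,0,0,0,-0.277,0.151,0,0,0,0,0,-0.277,0.151,0,0,0,0,0,-0.277,0.151,0,0,0,0,0,-0.277,0.151,0,0,0,0,0,-0.277,0.151,0,0,0,0,0,-0.277,0.151,0,0,0,0,0,-0.277,0.151,0,0,0,0,0,0,0,0,0,0,0,0,0,0,0,0]}}

```text
time: 2.02
tool_pos: [0.3924, 0.2167, 0.2054]
ee_rot: [-3.141, -0.0, 1.571]
wrist_force: [-0.6, 0.6, 0.0]
width: 0.0006
finger_force: 0.0
```

```bash
python3 - <<'E'
from h import *
import cv2
o=robot.get_obs();c=robot.get_calibration("wrist");im=robot.snapshot("wrist")
print(o["time"],o["tool_pos"],o["width"],o["wrist_force"],proj("wrist",[.3915,.217,.054]))
cv2.imwrite("pics/w1.png",im[:,:,::-1])
E
```

```text
2.0167 [0.39236451 0.2167262  0.20537502] 0.0006222532209599197 [-0.64942283  0.63589197  0.00887903] (np.float64(257.3593233821318), np.float64(181.51137666871074))
```

View pics/w1.png

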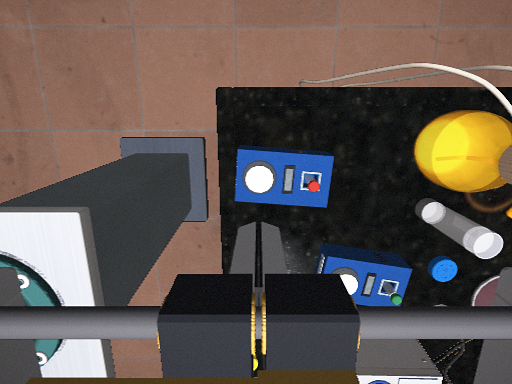

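Wrist view: the red key is at about (259,179), against a prediction of (257,181.5), so they agree to about 2 mm. I'll refine with a centroid.

```bash
cat >> h.py <<'E'
import cv2
def key(guess,name="wrist",r=20,z=.054):
    c=robot.get_calibration(name);im=robot.snapshot(name)
    u,v=map(round,proj(name,list(guess)+[z]));p=im[v-r:v+r+1,u-r:u+r+1].min(2)
    n,l,st,ce=cv2.connectedComponentsWithStats((p>140).astype('uint8'));i=1+np.argmax(st[1:,4])
    print(st[i],ce[i]+[u-r,v-r],plane(name,*(ce[i]+[u-r,v-r]),z,c).round(4));return im
E
python3 -c "
from h import *
key((.3915,.217))"
```

```text
[  7   5  29  27 602] [259.32392027 179.69435216] [0.3937 0.2191 0.054 ]
```

>>> {"api": "move_arm", "payload": {"motion": [0,0,0,0.013,0,0.2,0,0,0,0,0,0,0.2,0,0,0,0,0,0,0.2,0,0,0,0,0,0,0.2,0,0,0,0,0,0,0.2,0,0,0,0,0,0,0.2,0,0,0,0,0,0,0.2,0,0,0,0,0,0,0.05,0,0,0,0,0,0,0,0,0,0,0,0,0,0,0]}}

```text
time: 2.95
tool_pos: [0.3919, 0.22, 0.0611]
ee_rot: [3.141, -0.0, 1.574]
wrist_force: [1.0, -0.1, 1.1]
width: 0.0004
finger_force: 0.0
```

```bash
python3 - <<'E'
from h import *
import cv2
print(robot.get_obs()["tool_pos"])
im=key((.393,.218))
s=robot.snapshot("side")
a=cv2.resize(im[100:300,170:370],None,fx=2,fy=2);b=cv2.resize(s[95:175,155:235],(400,400),interpolation=cv2.INTER_CUBIC)
cv2.imwrite("pics/w2.png",np.hstack([a,b])[:,:,::-1])
E
```

```text
[0.39188802 0.2200208  0.06108914]
[   0    0   41   41 1540] [257.98311688 233.38181818] [0.3923 0.219  0.054 ]
```

View pics/w2.png

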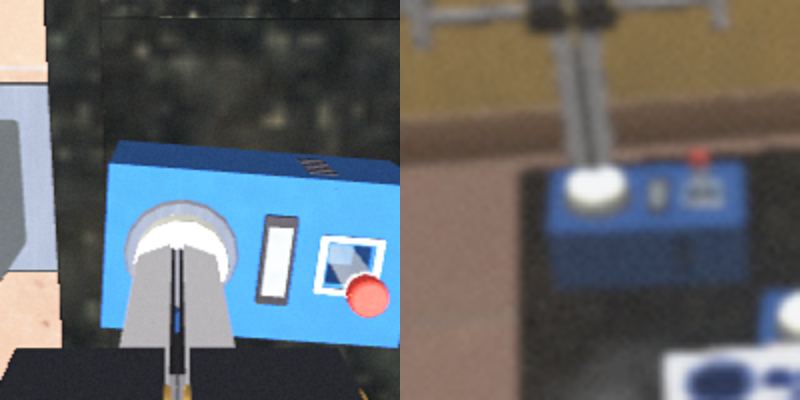

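The fingertips sit centred over the red key. I'll press in small steps, watching the force.

>>> {"api": "move_arm", "payload": {"motion": [0,0,0,0,0,0.03,0,0,0,0,0,0,0.03,0,0,0,0,0,0,0.03,0,0,0,0,0,0,0.03,0,0,0,0,0,0,0.02,0,0,0,0,0,0,0,0,0,0,0,0,0,0,0]}}

```text
time: 3.63
tool_pos: [0.3924, 0.2192, 0.0467]
ee_rot: [3.141, -0.001, 1.572]
wrist_force: [1.2, 0.6, 2.6]
width: 0.0006
finger_force: 0.8
```

>>> {"api": "move_arm", "payload": {"motion": [0,0,0,0,0,0.01,0,0,0,0,0,0,0.01,0,0,0,0,0,0,0,0,0,0,0,0,0,0,0]}}

```text
time: 3.97
tool_pos: [0.3924, 0.2192, 0.0452]
ee_rot: [3.14, -0.0, 1.572]
wrist_force: [0.3, 0.8, 5.2]
width: 0.0004
finger_force: 2.5
```

>>> {"api": "move_arm", "payload": {"motion": [0,0,0,0,0,0.01,0,0,0,0,0,0,0,0,0,0,0,0,0,0,0]}}

```text
time: 4.22
tool_pos: [0.3924, 0.2192, 0.0445]
ee_rot: [3.14, -0.0, 1.572]
wrist_force: [-0.5, -0.3, 5.9]
width: 0.0004
finger_force: 3.3
```

The red key is at its stop: force is about 6 N with the tip at 44.5 mm. I'll lift clear and cross to yellow.

>>> {"api": "move_arm", "payload": {"motion": [0,0,0,0,0,-0.26,0,0,0,0,0,0,-0.26,0,0,0,0,0,0,-0.26,0,0,0,0,0,0,-0.26,0,0,0,0,0,0,-0.26,0,0,0,0,0,0,-0.26,0,0,0,0,0,0,0,0,0,0,0,0,0,0,0]}}

```text
time: 4.88
tool_pos: [0.3922, 0.2191, 0.2002]
ee_rot: [3.14, -0.001, 1.572]
wrist_force: [0.4, 0.5, 0.7]
width: 0.0003
finger_force: 0.0
```

>>> {"api": "move_arm", "payload": {"motion": [0,0,0,-0.3,0.048,0,0,0,0,0,-0.3,0.048,0,0,0,0,0,-0.3,0.048,0,0,0,0,0,-0.3,0.048,0,0,0,0,0,-0.3,0.048,0,0,0,0,0,-0.3,0.048,0,0,0,0,0,-0.3,0.048,0,0,0,0,0,-0.3,0.048,0,0,0,0,0,-0.3,0.048,0,0,0,0,0,-0.3,0.048,0,0]}}

```text
time: 5.72
tool_pos: [0.4388, -0.082, 0.1966]
ee_rot: [-3.137, -0.002, 1.572]
wrist_force: [0.2, 1.0, 0.2]
width: 0.0006
finger_force: 0.0
```

>>> {"api": "move_arm", "payload": {"motion": [0,0,0,-0.3,0.048,0,0,0,0,0,-0.3,0.048,0,0,0,0,0,-0.3,0.048,0,0,0,0,0,-0.3,0.048,0,0,0,0,0,-0.3,0.048,0,0,0,0,0,-0.3,0.048,0,0,0,0,0,-0.3,0.048,0,0,0,0,0,-0.3,0.048,0,0,0,0,0,-0.3,0.048,0,0,0,0,0,-0.3,0.048,0,0,0,0,0,0,0,0,0,0,0,0,0,0,0,0]}}

```text
time: 6.72
tool_pos: [0.4873, -0.381, 0.1954]
ee_rot: [-3.137, -0.005, 1.57]
wrist_force: [-0.3, 1.2, 0.4]
width: 0.0001
finger_force: 0.0
```

```bash
python3 - <<'E'
from h import *
print(robot.get_obs()["tool_pos"])
key((.3925,.219),"side",9,.047);key((.3925,.219),"top",9,.047)
im=key((.487,-.379))
cv2.imwrite("pics/w3.png",im[:,:,::-1])
E
```

```text
[ 0.48732542 -0.38100143  0.1954259 ]
[ 3  7 13  8 83] [194.08433735 133.39759036] [0.3931 0.2138 0.047 ]
[  5   4  12  12 111] [157.07207207 252.2972973 ] [0.3913 0.2163 0.047 ]
[  4   1  35  34 909] [258.17271727 179.39053905] [ 0.4882 -0.3755  0.054 ]
```

View pics/w3.png

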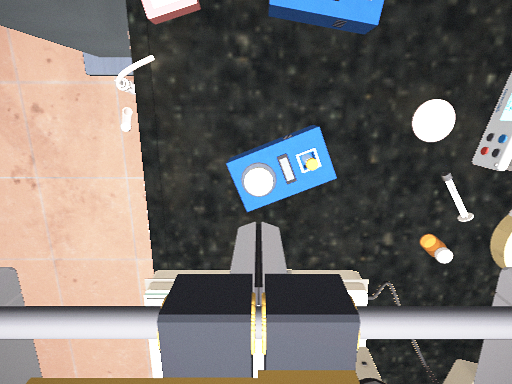

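Wrist view: the yellow key is at (258,179) and its tube stands in the well, to the right. The microscope lies below, outside the gripper's footprint. I'll shift 4 mm and descend.

>>> {"api": "move_arm", "payload": {"motion": [0,0,0,0.04,0,0.2,0,0,0,0,0,0,0.2,0,0,0,0,0,0,0.2,0,0,0,0,0,0,0.2,0,0,0,0,0,0,0.2,0,0,0,0,0,0,0.2,0,0,0,0,0,0,0.1,0,0,0,0,0,0,0.04,0,0,0,0,0,0,0,0,0,0,0,0,0,0,0]}}

```text
time: 7.7
tool_pos: [0.4892, -0.3768, 0.0667]
ee_rot: [3.14, 0.001, 1.573]
wrist_force: [0.1, -0.4, 1.8]
width: 0.0004
finger_force: 0.0
```

```bash
python3 - <<'E'
from h import *
print(robot.get_obs()["tool_pos"])
im=robot.snapshot("wrist");s=robot.snapshot("side")
a=cv2.resize(im[100:300,170:370],None,fx=2,fy=2);b=cv2.resize(s[265:365,210:310],(400,400),interpolation=cv2.INTER_CUBIC)
cv2.imwrite("pics/w4.png",np.hstack([a,b])[:,:,::-1])
E
```

```text
[ 0.489236   -0.37678395  0.06670918]
```

View pics/w4.png

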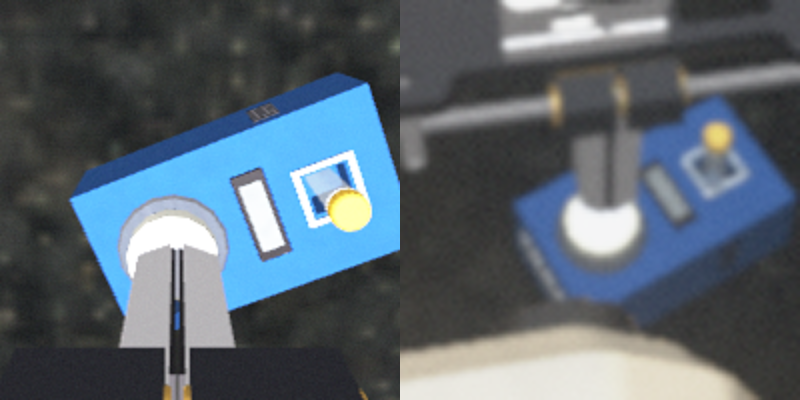

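Well centred, about 1.5 mm too far in +x. Correcting that and pressing.

>>> {"api": "move_arm", "payload": {"motion": [0,0,0,0,-0.015,0.03,0,0,0,0,0,0,0.03,0,0,0,0,0,0,0.03,0,0,0,0,0,0,0.03,0,0,0,0,0,0,0.03,0,0,0,0,0,0,0.03,0,0,0,0,0,0,0,0,0,0,0,0,0,0,0]}}

```text
time: 8.47
tool_pos: [0.4871, -0.3769, 0.0474]
ee_rot: [-3.142, 0.0, 1.572]
wrist_force: [-0.3, 0.0, 0.6]
width: 0.0007
finger_force: 0.6
```

>>> {"api": "move_arm", "payload": {"motion": [0,0,0,0,0,0.01,0,0,0,0,0,0,0.01,0,0,0,0,0,0,0.01,0,0,0,0,0,0,0,0,0,0,0,0,0,0,0]}}

```text
time: 8.88
tool_pos: [0.4872, -0.377, 0.0452]
ee_rot: [3.141, 0.0, 1.572]
wrist_force: [-1.7, 0.6, 3.7]
width: 0.0005
finger_force: 2.5
```

>>> {"api": "move_arm", "payload": {"motion": [0,0,0,0,0,0.01,0,0,0,0,0,0,0,0,0,0,0,0,0,0,0]}}

```text
time: 9.13
tool_pos: [0.4872, -0.377, 0.0446]
ee_rot: [3.141, 0.001, 1.572]
wrist_force: [-2.5, 1.1, 6.4]
width: 0.0004
finger_force: 3.2
```

>>> {"api": "move_arm", "payload": {"motion": [0,0,0,0,0,0.005,0,0,0,0,0,0,0,0,0,0,0,0,0,0,0]}}

```text
time: 9.38
tool_pos: [0.4872, -0.377, 0.0444]
ee_rot: [3.141, 0.001, 1.572]
wrist_force: [-2.4, 1.7, 6.8]
width: 0.0001
finger_force: 3.6
```

Yellow is at its stop. Lifting and moving to green.

>>> {"api": "move_arm", "payload": {"motion": [0,0,0,0,0,-0.26,0,0,0,0,0,0,-0.26,0,0,0,0,0,0,-0.26,0,0,0,0,0,0,-0.26,0,0,0,0,0,0,-0.26,0,0,0,0,0,0,-0.26,0,0,0,0,0,0,0,0,0,0,0,0,0,0,0]}}

```text
time: 10.05
tool_pos: [0.488, -0.3774, 0.2005]
ee_rot: [3.139, 0.002, 1.572]
wrist_force: [1.1, 0.3, -0.4]
width: 0.0003
finger_force: 0.0
```

>>> {"api": "move_arm", "payload": {"motion": [0,0,0,0.287,0.008,0,0,0,0,0,0.287,0.008,0,0,0,0,0,0.287,0.008,0,0,0,0,0,0.287,0.008,0,0,0,0,0,0.287,0.008,0,0,0,0,0,0.287,0.008,0,0,0,0,0,0.287,0.008,0,0,0,0,0,0.287,0.008,0,0]}}

```text
time: 10.72
tool_pos: [0.4921, -0.1454, 0.196]
ee_rot: [-3.138, -0.002, 1.572]
wrist_force: [0.2, -0.1, -0.3]
width: 0.0004
finger_force: 0.0
```

>>> {"api": "move_arm", "payload": {"motion": [0,0,0,0.287,0.008,0,0,0,0,0,0.287,0.008,0,0,0,0,0,0.287,0.008,0,0,0,0,0,0.287,0.008,0,0,0,0,0,0.287,0.008,0,0,0,0,0,0.287,0.008,0,0,0,0,0,0.287,0.008,0,0,0,0,0,0.287,0.008,0,0,0,0,0,0,0,0,0,0,0,0,0,0,0,0]}}

```text
time: 11.55
tool_pos: [0.4983, 0.0834, 0.1965]
ee_rot: [-3.137, 0.0, 1.575]
wrist_force: [0.0, -0.4, -1.0]
width: 0.0002
finger_force: 0.0
```

```bash
python3 - <<'E'
from h import *
print(robot.get_obs()["tool_pos"])
im=key((.499,.081))
cv2.imwrite("pics/w5.png",im[:,:,::-1])
E
```

```text
[0.49826039 0.08343562 0.1964589 ]
[  8   5  29  28 641] [260.7925117  182.89079563] [0.5011 0.0832 0.054 ]
```

View pics/w5.png

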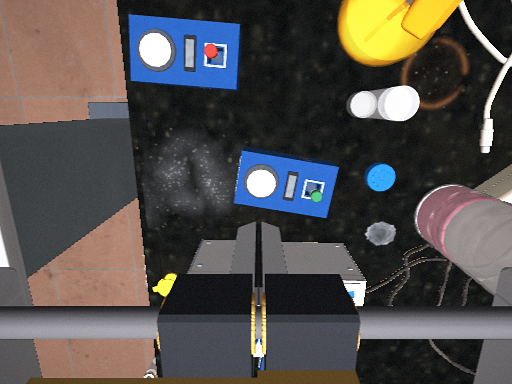

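The green key is at (261,183) in the wrist view, i.e. (0.5005, 0.0825). I'll shift 2 mm in x and descend to just above it.

>>> {"api": "move_arm", "payload": {"motion": [0,0,0,-0.005,0.02,0.2,0,0,0,0,0,0,0.2,0,0,0,0,0,0,0.2,0,0,0,0,0,0,0.2,0,0,0,0,0,0,0.2,0,0,0,0,0,0,0.2,0,0,0,0,0,0,0.14,0,0,0,0,0,0,0,0,0,0,0,0,0,0,0]}}

```text
time: 12.35
tool_pos: [0.5004, 0.0806, 0.0636]
ee_rot: [-3.138, 0.0, 1.57]
wrist_force: [0.2, -0.9, 1.1]
width: 0.0002
finger_force: 0.0
```

```bash
python3 - <<'E'
from h import *
print(robot.get_obs()["tool_pos"])
im=robot.snapshot("wrist");s=robot.snapshot("side")
a=cv2.resize(im[100:300,170:370],None,fx=2,fy=2);b=cv2.resize(s[115:215,190:290],(400,400),interpolation=cv2.INTER_CUBIC)
cv2.imwrite("pics/w6.png",np.hstack([a,b])[:,:,::-1])
E
```

```text
[0.50036862 0.08060981 0.06359865]
```

View pics/w6.png

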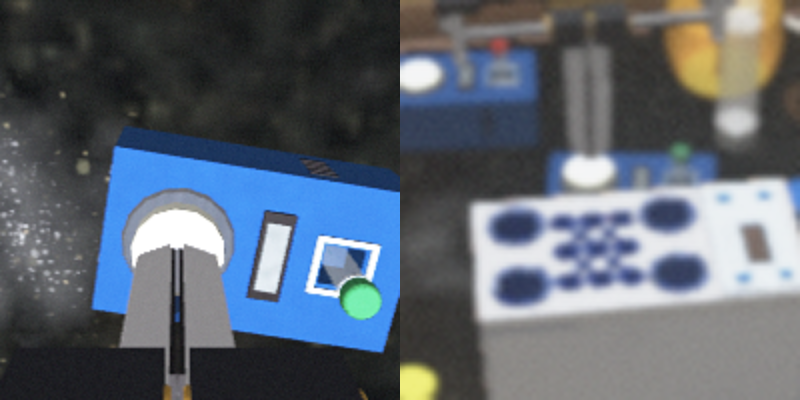

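Centred in x, with the tip about 2 mm low in y. Correcting and pressing.

>>> {"api": "move_arm", "payload": {"motion": [0,0,0,0.018,0,0.03,0,0,0,0,0,0,0.03,0,0,0,0,0,0,0.03,0,0,0,0,0,0,0.03,0,0,0,0,0,0,0.03,0,0,0,0,0,0,0.02,0,0,0,0,0,0,0,0,0,0,0,0,0,0,0]}}

```text
time: 13.12
tool_pos: [0.5017, 0.0838, 0.0481]
ee_rot: [3.141, -0.0, 1.572]
wrist_force: [-0.4, 0.3, 1.4]
width: 0.0006
finger_force: 0.7
```

>>> {"api": "move_arm", "payload": {"motion": [0,0,0,0,0,0.01,0,0,0,0,0,0,0.01,0,0,0,0,0,0,0.01,0,0,0,0,0,0,0.01,0,0,0,0,0,0,0,0,0,0,0,0,0,0,0]}}

```text
time: 13.62
tool_pos: [0.5018, 0.0838, 0.0449]
ee_rot: [3.141, -0.0, 1.572]
wrist_force: [0.0, 1.2, 5.0]
width: 0.0003
finger_force: 3.0
```

>>> {"api": "move_arm", "payload": {"motion": [0,0,0,0,0,0.01,0,0,0,0,0,0,0,0,0,0,0,0,0,0,0]}}

```text
time: 13.87
tool_pos: [0.5017, 0.0838, 0.0442]
ee_rot: [3.141, -0.0, 1.572]
wrist_force: [-0.8, 0.0, 7.6]
width: 0.0004
finger_force: 3.7
```

>>> {"api": "move_arm", "payload": {"motion": [0,0,0,0,0,-0.26,0,0,0,0,0,0,-0.26,0,0,0,0,0,0,-0.26,0,0,0,0,0,0,-0.26,0,0,0,0,0,0,-0.26,0,0,0,0,0,0,-0.26,0,0,0,0,0,0,0,0,0,0,0,0,0,0,0]}}

```text
time: 14.53
tool_pos: [0.502, 0.0837, 0.2]
ee_rot: [3.139, -0.0, 1.572]
wrist_force: [0.8, -0.1, -0.7]
width: 0.0005
finger_force: 0.0
```

```bash
python3 - <<'E'
from h import *
print(robot.get_obs()["tool_pos"])
t=robot.snapshot("top");im=robot.snapshot("side")
t0=cv2.imread("pics/side0.png")[:,:,::-1]
f=lambda i:cv2.resize(i[115:355,175:320],None,fx=2.4,fy=2.4,interpolation=cv2.INTER_CUBIC)
cv2.imwrite("pics/s9.png",np.hstack([f(t0),f(im)])[:,:,::-1])
E
```

```text
[0.50202522 0.08367482 0.19996287]
```

View pics/s9.png

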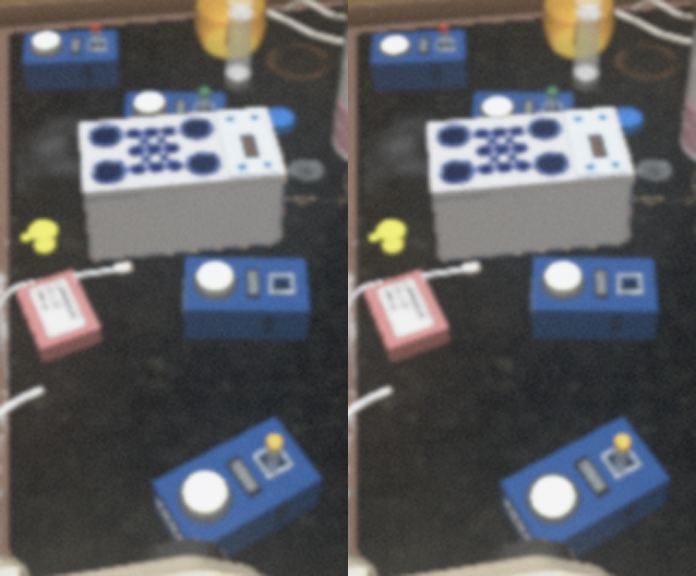

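The before/after side views show the red, yellow and green keys lower, while the empty dock's key, the tubes and the bystanders haven't moved. Handing in.

```bash
python3 -c "
from bench import robot
print(robot.close_job())"
```

```text
the job is handed in; nothing more can be done
None
```

I pressed the red, yellow and green keys to their stops in that order (about 6–8 N each). The empty dock's key, the tubes and the loose items look unmoved, the arm is clear at 0.20 m, and I handed the job in at about 15 s; no verdict came back.

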